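# Trial-fit four fittings on their mounting pads on a hatch panel

### The arm

A 7-joint arm with a two-finger parallel gripper is mounted at the origin on the work surface. World frame = base frame: x ahead of the robot, y to its left, z up, the work surface at z = 0. Lengths are in mm, angles in rad, forces in N, time in s.
With the tool pointing down it reaches from about 400 to 850 mm from the base axis. Payload 6.9 kg.
Tool frame: the origin (TCP) lies on the centre line of the jaws, within the pads' length; the fingertips stand 14 mm ahead of it and the grasp point (between the pads) lies 5 mm behind it; z points along the fingers, y is the line along which they close (so a half turn about z gives the same grasp; the last joint's range is limited). The gripper opens to 85 mm and grips with 20 to 120 N. Pads are 22 mm wide; open, the fingers measure 114 mm over their backs; the gripper's body (76 mm by 85 mm) begins 54 mm behind the grasp point. The pads swing forward as they close: fully open they stand 13 mm farther back than shut.
Start: joints at [1.345, 0.507, -0.238, 1.5, 0.126, 1.149, -0.155], TCP at [203.561, -590.909, 206.275] pointing down, gripper open.
Joint ranges: [-3.08, 3.08], [-0.24, 2.05], [-1.43, 1.35], [0, 2.5], [-1.52, 4.66], [0.17, 1.96], [-2.89, 2.89]. Speed limits (rad/s): [2.39, 2.39, 3.14, 3.14, 3.14, 3.14, 3.14].

### API

Orientations are given as a rotation vector (axis times angle).
In Python, from station import manip gives the robot as it stands.
- The arm moves only by the shell command python3 -m pendant 'ROWS' [FORCE]. ROWS is JSON, a list of rows, each a list of 5 numbers: the gripper's target within -1 to 1 (fully open at 1, half-way at 0, shut at -1), then the shift along the tool's x, y, z in units of 0.05 m (1.0 is 0.05 m), then the turn about the tool's z in units of 4 degrees (1.0 is 4 degrees). A call has 1 to 5 rows; each row shifts and turns the commanded pose from where the row before left it, along the tool's axes as they then stand; what a row does not reach is not made up. A row lasts 1/10 s, in which the tool goes at most 50 mm and 8.59 degrees, less where a joint would pass 70% of its speed; a pose out of reach is approached as far as the arm can. A call with a number of a shift or a turn outside -1 to 1 is refused whole. A call with a gripper value outside its range is refused whole. The fingers move at their own pace and stop on an object; FORCE is the grip in N (left out, the last holds). Time passes only in rows, so rows that do not move let the fingers close. It gives the time, the measured TCP pose, the force, the opening and the grip force at its end, in the units of the state.
- manip.get_obs(): the state, without advancing time (a new reading comes with each control period).
- manip.get_image(name): name is "scene" or "top"; returns the picture (384x512x3 uint8, red, green, blue); there is no depth.
- manip.camera_info(name): a dict with "fx", "fy", "cx", "cy" (pixels), "T" (4x4, takes a point from camera to world coordinates). Camera axes: x right, y down, z forward; pixel columns grow to the right and rows downward; lengths in mm; the calibration is good to about 2 mm. A picture is of the moment at which its call begins. camera_info takes no time and is no camera call.
- manip.sign_off(): hands the job in; it is judged then, once.
The state is a dict: "t": time; "joints": joint angles; "qvel": joint speeds; "joint_torque": joint torques, N m; "tcp_pos": TCP position; "eef_rot": TCP orientation; "contact_force": force on the tool from outside, world axes, zero at the start; "wrist_torque": the same for the moment, N m; "grip_width": opening from 0.0 (shut) to 1.0 (fully open); "finger_force": force on a finger pad.
Only numpy, scipy, OpenCV 4.12 (cv2) and the standard library are available. Lean on these libraries where they do the work, as an engineer would, in place of code of your own. Each camera call takes 0.05 s, during which the arm holds its last target. There are 200 camera calls.

### The job

Lay out the four loose fittings on the aluminium panel for a trial fit: set each one down upright on the black rubber pad that is cut to the shape of its base, centred on it and turned so that base and pad line up. Set them down without dropping or tipping them, and do not knock over or shove aside the oil bottle and the tub of bolts.

Things in the scene. Friction and masses are not known exactly. Their poses are not given: they have to be found in the camera images.
- pipe_flange: White plastic pipe flange, 0.15 kg: round base 90 mm across, 8 mm thick, collar 62 mm across up to 14 mm, then an upright grey pipe stub, 50 mm outside diameter, up to 75 mm. Grip the stub across its diameter, any direction, 55 mm above the underside. Goes on the round pad, any turn. Loose on the 3 mm aluminium panel (top z = 0.003). Origin: centre of underside, z up.
- junction_box: Red cast junction box, 0.4 kg: base 80 x 80 x 7 mm, square body 46 x 46 mm up to 52 mm, round collar 36 mm across on top up to 66 mm, round collar on the +x side ending 37 mm from the middle. Grip the body across its y faces (46 mm), 42 mm above the underside. Goes on the square pad, any quarter turn. Loose on the 3 mm aluminium panel (top z = 0.003). Origin: centre of underside, z up.
- bearing_block: Blue pillow-block bearing, 0.6 kg: base 127 (x) x 38 (y) x 14 mm, round housing of radius 30 mm about a bore along y at 33 mm height, 32 mm thick (y), top at 63 mm. Grip the housing across its flat y faces (32 mm), 42 mm above the underside. Goes on the long pad, either way round. Loose on the 3 mm aluminium panel (top z = 0.003). Origin: centre of underside, z up.
- clevis_bracket: Brass-yellow clevis bracket, 0.35 kg: base 90 (x) x 60 (y) x 6 mm, two upright ears 44 mm wide (x), round tops up to 58 mm, 34 mm over their outer y faces, flush pin along y. Grip across the ears' outer faces (34 mm, y), 38 mm above the underside. Goes on the oblong pad, either way round. Loose on the 3 mm aluminium panel (top z = 0.003). Origin: centre of underside, z up.
- round_pad: Round pad, 90 mm across, for the white pipe flange; bare metal shows in a 44 mm port and four small holes. Black rubber, 3 mm thick, fixed on the panel; origin: centre of its underside (z = 0.003), top face at z = 0.006. Its turn does not matter.
- square_pad: Square pad, 80 x 80 mm, for the red junction box; bare metal shows in a 32 mm port and four corner holes. Its x and y axes run along its sides. Black rubber, 3 mm thick, fixed on the panel; origin: centre of its underside (z = 0.003), top face at z = 0.006. 
- long_pad: Long narrow pad, 127 (x) x 38 (y) mm, for the blue bearing block; two bolt holes show near its ends. x runs along its length. Black rubber, 3 mm thick, fixed on the panel; origin: centre of its underside (z = 0.003), top face at z = 0.006. 
- oblong_pad: Oblong pad, 90 (x) x 60 (y) mm, for the yellow clevis bracket; four small corner holes, no port. x runs along its length. Black rubber, 3 mm thick, fixed on the panel; origin: centre of its underside (z = 0.003), top face at z = 0.006. 
- oil_bottle: Bystander: yellow oil bottle with a white band and a red nozzle, 52 mm across, 150 mm tall, standing loose on the panel among the work. Origin at the centre of its underside. Low loose tools lie about as well (tape measure 34 mm high, socket, washers, pencil).
- bolt_tub: Bystander: green round tub full of bolts, 68 mm across, 45 mm tall, standing loose on the panel. Origin at the centre of its underside.
Things that resemble listed ones, but are neither listed nor needed, are in the scene too. Several things have the shape of the bearing_block; the one meant has the colours described above.

How it is judged:
By the outcome, as a careful person would: the job done as asked, in the order asked, and still so for the second after the job is handed in, with the robot touching nothing.
It also fails if it takes over 115 s, if anything falls off the work surface, if the arm or the gripper's body presses on something with over 40 N, if the wrist force passes 120 N, or if a joint passes its speed limit or range.

## Working session

There is one attempt and no reset: what is moved stays moved. The work goes in short steps, Python scripts to look and compute and a shell command to move; the robot and the scene stay as the last step left them, time stands still between calls to the robot, and variables do not carry over. Pictures are saved under pics/ and viewed, at most 14 in all, crops included, and the job is handed in when it is done.

```bash
ls; mkdir -p pics
python3 - <<'E'
from station import manip
import cv2,numpy as np
for n in("scene","top"):
    im=manip.get_image(n); cv2.imwrite(f"pics/{n}0.png",cv2.cvtColor(im,cv2.COLOR_RGB2BGR))
    big=cv2.resize(im,(800,600),interpolation=cv2.INTER_CUBIC); cv2.imwrite(f"pics/{n}0b.png",cv2.cvtColor(big,cv2.COLOR_RGB2BGR))
    c=manip.camera_info(n);print(n,{k:np.round(v,3).tolist() for k,v in c.items()})
o=manip.get_obs();print(o)
E
```

```text
pics
scene {'fx': 410.864, 'fy': 410.864, 'cx': 255.358, 'cy': 189.235, 'T': [[0.627, 0.595, -0.503, 1000.566], [0.779, -0.484, 0.399, -410.525], [-0.007, -0.642, -0.767, 861.891], [0.0, 0.0, 0.0, 1.0]]}
top {'fx': 421.452, 'fy': 421.452, 'cx': 265.638, 'cy': 189.068, 'T': [[0.011, -0.995, 0.099, 341.88], [-1.0, -0.013, -0.024, 10.533], [0.025, -0.099, -0.995, 1172.067], [0.0, 0.0, 0.0, 1.0]]}
{'t': 0.1, 'joints': array([ 1.34448682,  0.50825848, -0.23751727,  1.50102806,  0.12571121,
        1.14888699, -0.15480101]), 'qvel': array([ 0.00163447, -0.00341797,  0.00099222, -0.00187517, -0.00112159,
       -0.00077978,  0.0001803 ]), 'joint_torque': array([-4.11509100e-03, -6.21834254e+01, -2.19400652e+00, -2.50208259e+01,
        1.25544521e-02,  7.93533633e-03,  2.71241163e-08]), 'tcp_pos': array([ 203.35886309, -590.4804021 ,  205.51486714]), 'eef_rot': array([-3.09691460e+00, -5.18562987e-01,  4.79451169e-04]), 'contact_force': array([ 0.24874096,  0.35337784, -0.08335816]), 'wrist_torque': array([0.02125715, 0.0217804 , 0.04242106]), 'finger_force': 0.0, 'grip_width': 1.0000459372189991}
```

View pics/top0b.png

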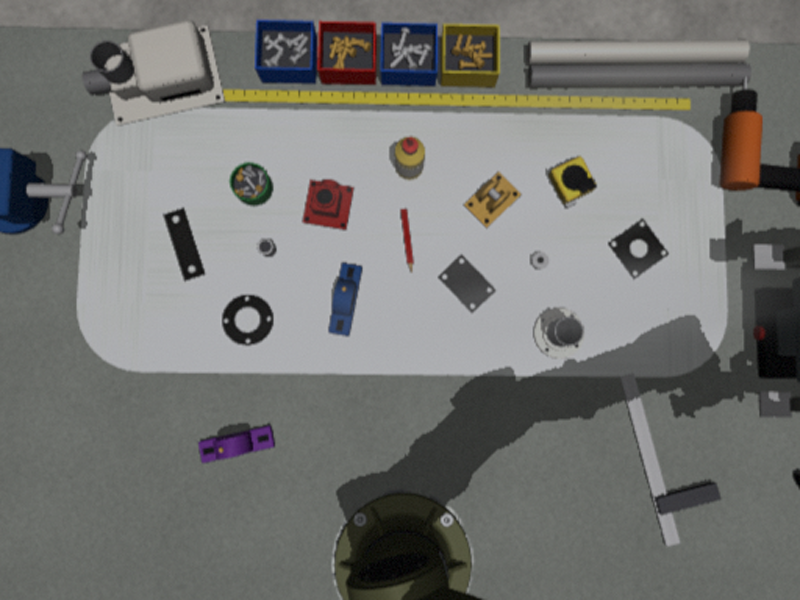

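View pics/scene0b.png

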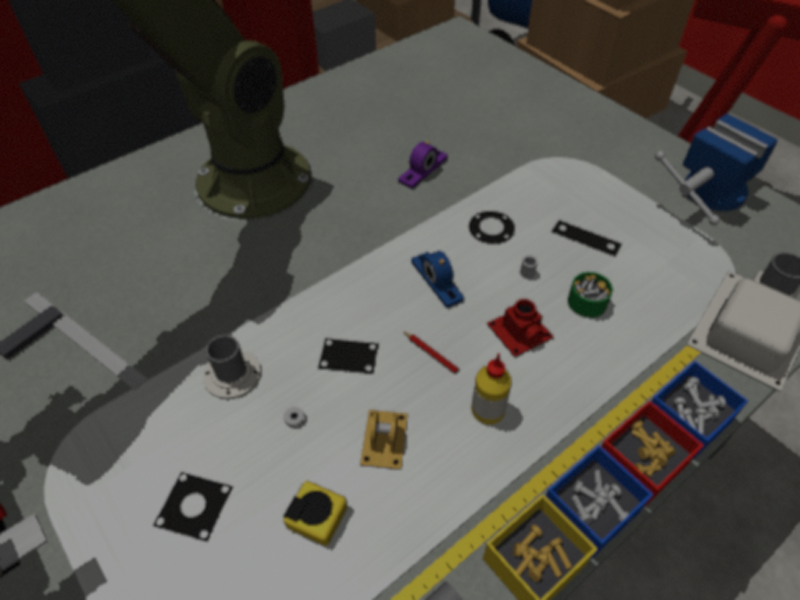

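The top view (800 px scale) shows the fittings: red box (328,203), blue bearing (345,299), clevis (492,199), and white flange with grey stub (560,332). The pads are long (184,244), round (247,320), oblong (467,283) and square (638,248). The bottle is at (409,155) and the tub at (251,183).

Bearing-shaped things: blue (345,299) on the panel and purple (236,443) off the panel. The blue one on the panel fits the description. The yellow tape measure (572,180) is not the clevis.

```bash
cat > h.py <<'E'
import cv2,numpy as np
from station import manip
def cast(n,uv,z):
    c=manip.camera_info(n);T=np.array(c["T"]);uv=np.asarray(uv,float).reshape(-1,2)
    d=np.c_[(uv[:,0]-c["cx"])/c["fx"],(uv[:,1]-c["cy"])/c["fy"],np.ones(len(uv))]@T[:3,:3].T
    return (T[:3,3]+d*((z-T[2,3])/d[:,2])[:,None])[:,:2]
def proj(n,P):
    c=manip.camera_info(n);T=np.array(c["T"]);q=(np.asarray(P,float).reshape(-1,3)-T[:3,3])@T[:3,:3]
    return np.c_[q[:,0]/q[:,2]*c["fx"]+c["cx"],q[:,1]/q[:,2]*c["fy"]+c["cy"]]
S=4
def masks(im):
    im=cv2.resize(im,None,fx=S,fy=S,interpolation=cv2.INTER_CUBIC)
    h,s,v=cv2.split(cv2.cvtColor(im,cv2.COLOR_RGB2HSV))
    return dict(black=(v<75)&(s<90),red=((h<6)|(h>174))&(s>130)&(v>50),blue=(h>100)&(h<125)&(s>90)&(v>40),
      yellow=(h>12)&(h<28)&(s>90)&(v>60),grey=(v<125)&(s<60))
def contours(m,amin=400):
    cs,_=cv2.findContours(m.astype(np.uint8),cv2.RETR_EXTERNAL,cv2.CHAIN_APPROX_NONE)
    return [(c[:,0,:]+.5)/S-.5 for c in cs if cv2.contourArea(c)>amin]
def near(n,m,xy,z,r):
    "largest contour whose cast centre is within r of xy"
    best=None
    for c in contours(m):
        P=cast(n,c,z)
        ctr=np.array(cv2.minAreaRect(P.astype(np.float32))[0])
        if np.hypot(*(ctr-xy))<r and (best is None or len(P)>len(best)): best=P
    return best
def rect(P):
    (x,y),(w,h),a=cv2.minAreaRect(P.astype(np.float32))
    if h>w: w,h,a=h,w,a+90
    return np.round([x,y,w,h,(a+90)%180-90],1)
G=dict(long=("black",(184,244),6),round=("black",(247,320),6),square=("black",(638,248),6),oblong=("black",(467,283),6),
 red=("red",(328,203),6.5),blue=("blue",(345,299),10),clevis=("yellow",(492,199),6),stub=("grey",(565,328),78),
 bottle=("yellow",(409,155),60),tub=("black",(251,183),48))
E
python3 - <<'E'
from h import *
for n in("top","scene"):
    im=cv2.cvtColor(cv2.imread(f"pics/{n}0.png"),cv2.COLOR_BGR2RGB);M=masks(im)
    for k,(col,uv,z) in G.items():
        xy=cast("top",[np.array(uv)*.64],z)[0]
        P=near(n,M[col],xy,z,30)
        if P is None: print(n,k,"none",xy.round(0));continue
        extra=""
        if k=="blue":
            c=rect(P);a=np.radians(c[4]);u=(P-c[:2])@[np.cos(a),np.sin(a)]
            extra=rect(P[abs(u)>42])
        print(n,k,rect(P),extra)
t=cv2.imread("pics/top0.png");s=cv2.imread("pics/scene0.png")
a=cv2.resize(t[180:240,335:395],(400,400),interpolation=cv2.INTER_CUBIC);b=cv2.resize(s[205:265,120:180],(400,400),interpolation=cv2.INTER_CUBIC)
c=cv2.resize(t[160:220,190:250],(400,200+200),interpolation=cv2.INTER_CUBIC)
cv2.imwrite("pics/c1.png",cv2.resize(np.hstack([a,b,c]),(798,266)))
E
```

```text
top long [545.4 395.5 125.1  37.3  19.9] 
top round [412.1 278.   87.   85.6 -88.1] 
top square [ 550.4 -418.7   79.5   77.6  -54.8] 
top oblong [ 486.1 -105.1   76.1   56.3   45.4] 
top red [623.9 141.4  82.6  76.8  -8.8] 
top blue [451.5 109.  124.8  39.5 -10. ] [451.1 106.8 124.7  35.8  -9.6]
top clevis [ 635.9 -154.6   88.5   58.2  -45.7] 
top stub none [ 400. -267.]
top bottle [702.8  -3.1  52.2  50.2   1.1] 
top tub [665.3 265.4  38.4  25.8  36.6] 
scene long [548.1 395.8 124.7  37.6  20. ] 
scene round [415.8 278.5  86.5  86.  -39.2] 
scene square [ 551.9 -418.7   79.5   78.4   35.6] 
scene oblong [ 484.8 -108.    88.4   59.1   43.7] 
scene red [617.2 151.1  91.6  90.3  80.5] 
scene blue [453.8 119.9 128.5  60.8 -10.9] [453.7 120.6 128.7  60.7 -10.1]
scene clevis [ 636.9 -153.4   89.1   58.3  -45.7] 
scene stub none [ 400. -267.]
scene bottle [690.2   6.7  58.2  51.5 -52.8] 
scene tub [666.5 266.   38.1  12.8  76.7]
```

View pics/c1.png

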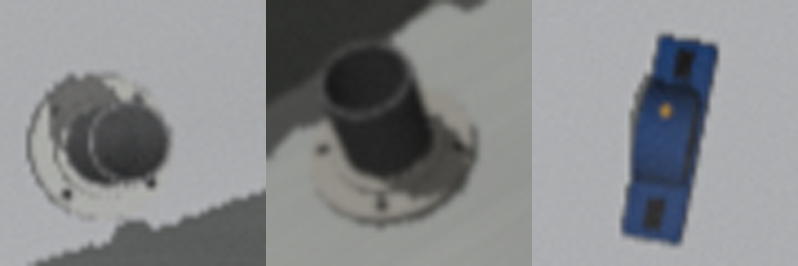

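The crop shows the flange with its stub rim at about top (364.1,211.8) and scene (143.8,223.1), and the blue, not purple, bearing on the panel at top (221,191). Next I work out the stub, the oblong pad and the box's collar side.

Run:
```python
from h import *
print("rim",cast("top",[364.1,211.8],78),cast("scene",[143.8,223.1],78),"base",cast("top",[357.2,212.6],8))
for n in("top","scene"):
    im=cv2.cvtColor(cv2.imread(f"pics/{n}0.png"),cv2.COLOR_BGR2RGB)
    b=cv2.resize(im,None,fx=S,fy=S,interpolation=cv2.INTER_CUBIC);h,s,v=cv2.split(cv2.cvtColor(b,cv2.COLOR_RGB2HSV))
    for k,th in(("oblong",105),("oblong",90),("long",95),("square",95),("round",95)):
        P=near(n,v<th,cast("top",[np.array(G[k][1])*.64],6)[0],6,20)
        if P is not None: print(n,k,th,rect(P))
t=cv2.imread("pics/top0.png");s=cv2.imread("pics/scene0.png")
f=lambda i,x,y:cv2.resize(i[y-25:y+25,x-25:x+25],(398,398),interpolation=cv2.INTER_CUBIC)
cv2.imwrite("pics/c2.png",np.hstack([f(t,210,130),f(s,335,207)]))
```

```text
rim [[ 394.76860905 -273.38735768]] [[ 401.98984886 -269.51310488]] base [[ 395.69961823 -272.25250011]]
top oblong 105 [ 482.3 -108.3   89.    59.7   44.2]
top oblong 90 [ 482.6 -108.1   87.5   58.6   44.1]
top long 95 [545.3 395.6 126.6  38.4  19.9]
top square 95 [ 550.3 -418.5   80.4   79.5  -54.4]
top round 95 [411.7 278.3  87.8  87.6   1.9]
scene oblong 105 [ 484.7 -107.9   91.4   62.4   44.3]
scene oblong 90 [ 484.9 -108.    89.9   60.6   44.1]
scene long 95 [548.1 395.8 126.8  40.8  19.8]
scene square 95 [ 552.1 -418.7   81.    80.    35.5]
scene round 95 [415.5 278.3  90.8  87.  -45.4]
```

View pics/c2.png

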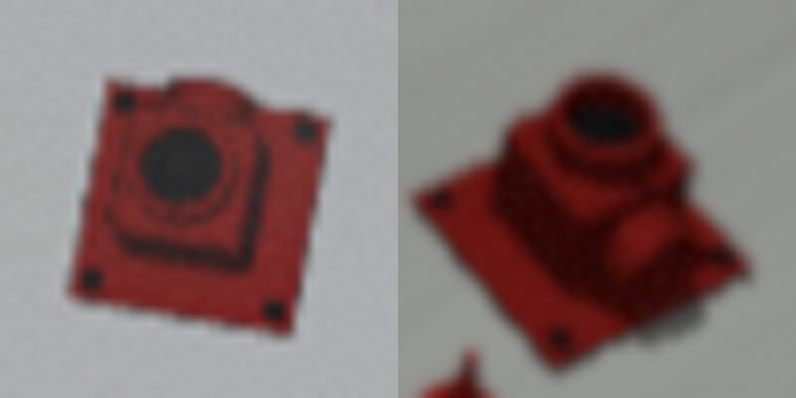

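The side collar points up the top picture, along world +x with yaw about −9°, so the grip is across y. I start with the flange.

```bash
cat > go.py <<'E'
# usage: go.py x y z yaw : remaining shift in tool units (current axes) and turn units
import sys,numpy as np
from station import manip
from scipy.spatial.transform import Rotation as R
o=manip.get_obs();r=R.from_rotvec(o["eef_rot"]);X=r.as_matrix()[:,0]
yaw=np.degrees(np.arctan2(X[1],X[0]))
print("t",round(o["t"],2),"tcp",o["tcp_pos"].round(1),"yaw",round(yaw,1),"tilt",r.as_matrix()[2].round(3),"w",round(o["grip_width"],3),"ff",round(o["finger_force"],1),"F",o["contact_force"].round(1),"j7",o["joints"][6].round(2))
if len(sys.argv)>1:
    x,y,z,w=map(float,sys.argv[1:5])
    print("tool shift units",(r.inv().apply(np.array([x,y,z])-o["tcp_pos"])/50).round(3),"turn units",round(-((w-yaw+180)%360-180)/4,2))
E
python3 go.py 397 -272 200 19
python3 - <<'E'
from h import *
print(cast("top",[210.06,131.07],6.5))
E
```

```text
t 0.1 tcp [ 203.4 -590.5  205.5] yaw 19.0 tilt [-0.    -0.002 -1.   ] w 1.0 ff 0.0 F [ 0.2  0.4 -0.1] j7 -0.15
tool shift units [ 5.737 -4.76   0.118] turn units 0.0
[[619.71705341 140.64056614]]
```

```bash
python3 -m pendant '[[1,0.8,-0.6,0,0],[1,0.8,-0.6,0,0],[1,0.8,-0.6,0,0],[1,0.8,-0.6,0,0],[1,0.8,-0.7,0,0]]' 40 ; python3 -m pendant '[[1,0.8,-0.7,0,0],[1,0.6,-0.6,0,0],[1,0.33,-0.36,0,0],[1,0,0,0,0],[1,0,0,0,0]]'; python3 go.py 397 -272 200 19
```

```text
t: 0.6
tcp_pos: [341.5, -380.1, 206.1]
eef_rot: [-3.098, -0.519, -0.0]
contact_force: [1.3, 0.4, 0.7]
grip_width: 0.997
finger_force: 0.0
t: 1.1
tcp_pos: [393.7, -277.9, 206.2]
eef_rot: [3.098, 0.521, -0.001]
contact_force: [-0.9, 0.6, 0.1]
grip_width: 1.002
finger_force: 0.0
t 1.1 tcp [ 393.7 -277.9  206.2] yaw 19.1 tilt [-0.001  0.    -1.   ] w 1.002 ff 0.0 F [-0.9  0.6  0.1] j7 -0.8
tool shift units [ 0.101 -0.09   0.124] turn units 0.02
```

```bash
python3 -m pendant '[[1,0.1,-0.09,0.7,0],[1,0,0,0.8,0],[1,0,0,0.8,0],[1,0,0,0.5,0],[1,0,0,0.26,0]]' ; python3 -m pendant '[[1,0,0,0,0],[-1,0,0,0,0],[-1,0,0,0,0],[-1,0,0,0,0],[-1,0,0,0,0]]' 40; python3 -m pendant '[[-1,0,0,0,0],[-1,0,0,0,0],[-1,0,0,0,0],[-1,0,0,0,0],[-1,0,0,0,0]]'; python3 go.py 397 -272 53 19
```

```text
t: 1.6
tcp_pos: [394.9, -273.1, 50.7]
eef_rot: [-3.097, -0.515, 0.005]
contact_force: [-0.0, -0.0, 0.5]
grip_width: 1.002
finger_force: 0.0
t: 2.1
tcp_pos: [397.4, -272.5, 54.0]
eef_rot: [3.097, 0.518, 0.002]
contact_force: [0.2, -0.4, 0.4]
grip_width: 0.33
finger_force: 0.0
t: 2.6
tcp_pos: [397.0, -272.1, 53.3]
eef_rot: [-3.098, -0.519, 0.0]
contact_force: [-0.2, -0.5, 0.1]
grip_width: 0.002
finger_force: 0.0
t 2.6 tcp [ 397.  -272.1   53.3] yaw 19.0 tilt [-0. -0. -1.] w 0.002 ff 0.0 F [-0.2 -0.5  0.1] j7 -0.93
tool shift units [-0.    -0.003  0.005] turn units 0.0
```

The fingers closed on nothing, so I look.

```bash
cat > look.py <<'E'
import sys
from h import *
# look.py name x y z half out : crops both views around world point
nm=sys.argv[1];x,y,z,hf=map(float,sys.argv[2:6]);out=[]
for n in("top","scene"):
    im=cv2.cvtColor(manip.get_image(n),cv2.COLOR_RGB2BGR);cv2.imwrite(f"pics/{nm}_{n}.png",im)
    u,v=proj(n,[x,y,z])[0].round().astype(int);k=int(hf);u0=min(max(u-k,0),512-2*k);v0=min(max(v-k,0),384-2*k)
    print(n,"crop origin",u0,v0,"scale",398/(2*k))
    out.append(cv2.resize(im[v0:v0+2*k,u0:u0+2*k],(398,398),interpolation=cv2.INTER_CUBIC))
cv2.imwrite(f"pics/{nm}.png",np.hstack(out))
E
python3 look.py l1 397 -272 50 50
```

```text
top crop origin 311 161 scale 3.98
scene crop origin 94 179 scale 3.98
```

View pics/l1.png

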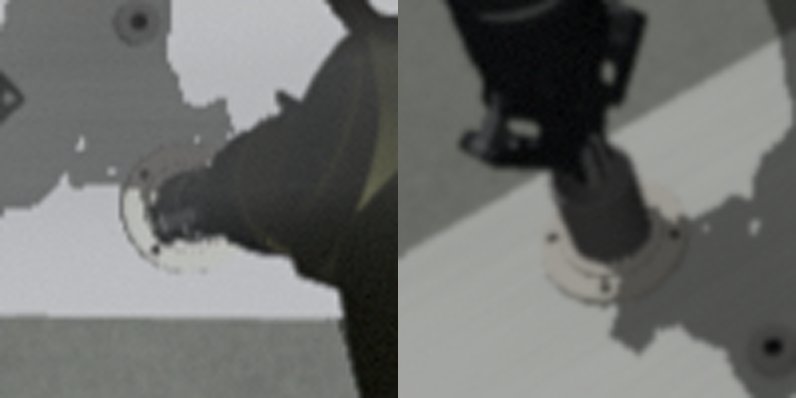

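The stub hasn't moved (base centre still at about top px (357.7,213)), and the shut fingers appear at or behind the rim. I project the TCP to see the offset.

Run:
```python
from h import *
for z in(39,53,78,110):
    print(z,((proj("top",[397,-272,z])[0]-[311,161])*3.98).round(),((proj("scene",[397,-272,z])[0]-[94,179])*3.98+[398,0]).round())
t=cv2.imread("pics/l1_top.png");s=cv2.imread("pics/l1_scene.png")
f=lambda i,x,y:cv2.resize(cv2.convertScaleAbs(i[y-20:y+20,x-20:x+20],alpha=2.2),(398,398),interpolation=cv2.INTER_CUBIC)
cv2.imwrite("pics/c3.png",np.hstack([f(t,358,212),f(s,145,222)]))
```

```text
39 [194. 201.] [602. 210.]
53 [200. 201.] [597. 197.]
78 [209. 199.] [588. 172.]
110 [222. 196.] [576. 140.]
```

View pics/c3.png

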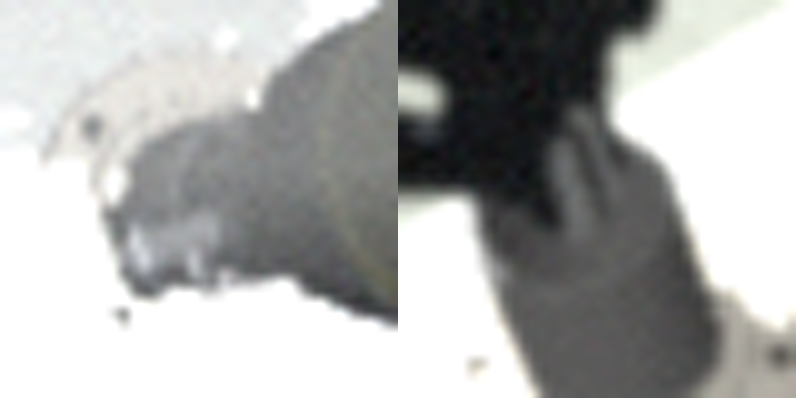

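The shut fingers look as if they sit in the stub's bore. Raising them shut is safe, so I do that, open up and look at the jaws against the stub.

```bash
python3 -m pendant '[[-1,0,0,-0.5,0],[-1,0,0,-0.8,0],[-1,0,0,-0.5,0],[0,0,0,0,0],[0,0,0,0,0]]'; python3 go.py;  python3 - <<'E'
from h import *
o=[]
for n,(u,v) in(("top",(360,212)),("scene",(140,205))):
    im=cv2.cvtColor(manip.get_image(n),cv2.COLOR_RGB2BGR);cv2.imwrite(f"pics/l2_{n}.png",im)
    o.append(cv2.resize(cv2.convertScaleAbs(im[v-40:v+40,u-40:u+40],alpha=1.8),(398,398),interpolation=cv2.INTER_CUBIC))
cv2.imwrite("pics/l2.png",np.hstack(o))
E
```

```text
t: 3.2
tcp_pos: [397.1, -272.3, 143.6]
eef_rot: [3.098, 0.518, 0.001]
contact_force: [-1.1, -0.3, -1.0]
grip_width: 0.331
finger_force: 0.0
t 3.2 tcp [ 397.1 -272.3  143.6] yaw 19.0 tilt [ 0.001  0.001 -1.   ] w 0.331 ff 0.0 F [-1.1 -0.3 -1. ] j7 -0.86
```

View pics/l2.png

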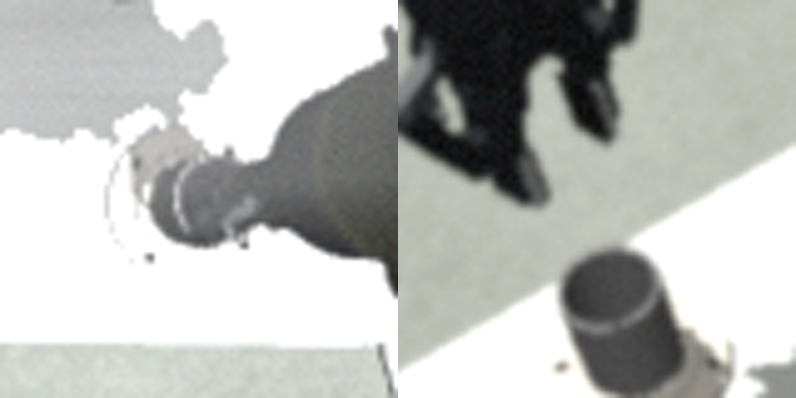

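The jaws are oriented correctly. But in the scene view the fingertips sit around (134,198), roughly 8 px higher than the projected TCP, so they probably swept over the rim. I retry lower: TCP z≈30 is still clear of the 17 mm collar and keeps the gripper body off the stub.

```bash
python3 -m pendant '[[1,0,0,0,0],[1,0,0,0,0],[1,0,0,0.6,0],[1,0,0,0.6,0],[1,0,0,0.5,0]]' ; python3 -m pendant '[[1,0,0,0.4,0],[1,0,0,0.17,0],[1,0,0,0,0],[-0.2,0,0,0,0],[-0.2,0,0,0,0]]' 40; python3 -m pendant '[[-0.2,0,0,0,0],[-0.2,0,0,0,0]]'
```

```text
t: 3.8
tcp_pos: [396.6, -271.9, 56.7]
eef_rot: [-3.098, -0.519, 0.001]
contact_force: [-0.8, -0.2, -0.7]
grip_width: 1.0
finger_force: 0.0
t: 4.3
tcp_pos: [397.7, -272.5, 30.7]
eef_rot: [3.097, 0.518, 0.002]
contact_force: [0.1, 0.5, -0.0]
grip_width: 0.688
finger_force: 0.0
t: 4.5
tcp_pos: [397.6, -272.5, 31.0]
eef_rot: [3.097, 0.518, 0.002]
contact_force: [-1.1, 1.1, 4.4]
grip_width: 0.566
finger_force: 40.6
```

Gripped: width 0.57 ≈ 48 mm, 40 N. I lift and check.

```bash
python3 -m pendant '[[-0.2,0,0,-0.3,0],[-0.2,0,0,-0.5,0],[-0.2,0,0,-0.7,0],[-0.2,0,0,-0.6,0],[-0.2,0,0,0,0]]'; python3 look.py l3 397 -272 80 50
```

```text
t: 5.0
tcp_pos: [399.1, -273.4, 138.9]
eef_rot: [3.093, 0.517, 0.009]
contact_force: [0.4, 0.1, -2.0]
grip_width: 0.572
finger_force: 42.2
top crop origin 314 161 scale 3.98
scene crop origin 92 172 scale 3.98
```

View pics/l3.png

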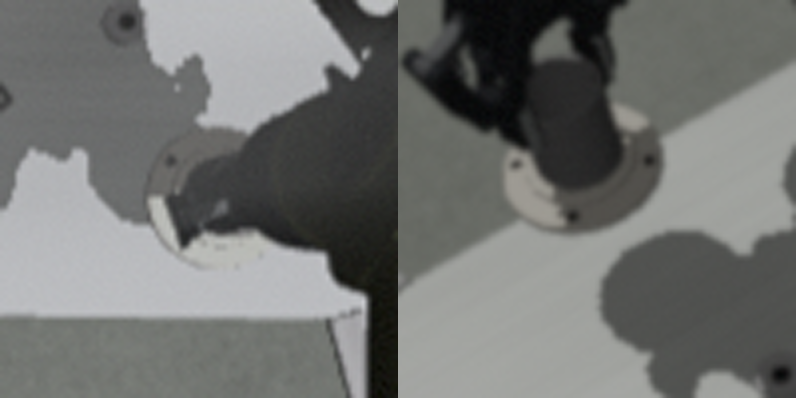

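The flange hangs upright in the grip. One brightened enlargement should show where the tips sit on the stub.

Run:
```python
from h import *
o=[]
for n,(u,v) in(("scene",(133,200)),("top",(362,214))):
    im=cv2.imread(f"pics/l3_{n}.png")
    o.append(cv2.resize(cv2.convertScaleAbs(im[v-30:v+30,u-25:u+25],alpha=3.),(400,480),interpolation=cv2.INTER_CUBIC))
cv2.imwrite("pics/c4.png",np.hstack(o))
for z in(114,125,150,186): print(z,((proj("scene",[399,-273,z])[0]-[108,170])*8).round(),((proj("top",[399,-273,z])[0]-[337,184])*8).round())
```

```text
114 [243. 351.] [245. 204.]
125 [234. 328.] [254. 202.]
150 [214. 273.] [276. 198.]
186 [182. 190.] [310. 191.]
```

View pics/c4.png

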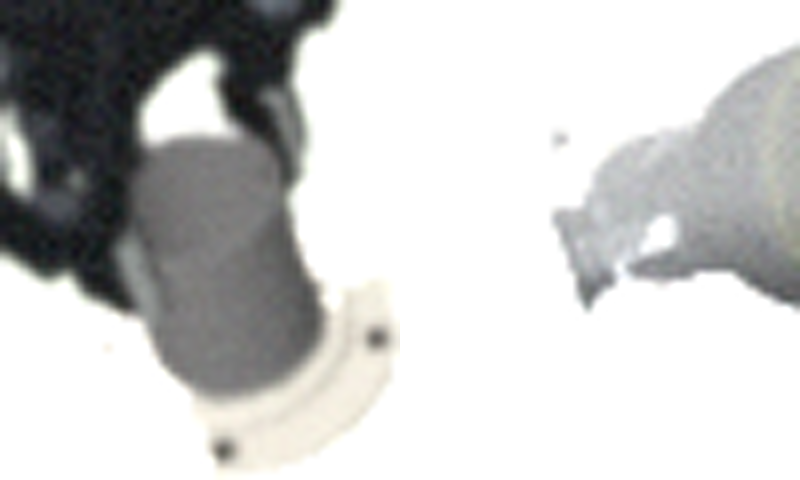

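The rim centre matches a base height of about 111 mm, the pads hold the stub around mid-height, and it is upright. I work out its offset from the TCP and carry it to the round pad.

```bash
python3 - <<'E'
from h import *
print(cast("scene",[133.9,194.6],186))
E
python3 -m pendant '[[-0.2,0.1,-0.4,0,0],[-0.2,0.25,-0.7,0,0],[-0.2,0.3,-0.9,0,0],[-0.2,0.3,-0.9,0,0],[-0.2,0.3,-0.9,0,0]]' 60; python3 -m pendant '[[-0.2,0.3,-0.9,0,0],[-0.2,0.3,-0.9,0,0],[-0.2,0.3,-0.9,0,0],[-0.2,0.3,-0.9,0,0],[-0.2,0.3,-0.9,0,0]]';  python3 -m pendant '[[-0.2,0.3,-0.8,0,0],[-0.2,0.3,-0.8,0,0],[-0.2,0.2,-0.5,0,0],[-0.2,0,0,0,0],[-0.2,0,0,0,0]]'; python3 go.py 412 276 60 19
```

```text
[[ 405.36116725 -268.97070139]]
t: 5.6
tcp_pos: [392.9, -70.5, 133.7]
eef_rot: [-3.098, -0.518, 0.003]
contact_force: [1.7, 0.9, -1.0]
grip_width: 0.56
finger_force: 64.1
t: 6.1
tcp_pos: [390.7, 166.4, 133.7]
eef_rot: [3.098, 0.518, -0.003]
contact_force: [1.8, 0.4, -0.7]
grip_width: 0.565
finger_force: 64.1
t: 6.6
tcp_pos: [394.4, 277.0, 133.4]
eef_rot: [3.097, 0.521, -0.004]
contact_force: [-0.7, -0.1, -2.5]
grip_width: 0.561
finger_force: 64.2
t 6.6 tcp [394.4 277.  133.4] yaw 19.1 tilt [-0.003  0.001 -1.   ] w 0.561 ff 64.2 F [-0.7 -0.1 -2.5] j7 -2.17
tool shift units [0.331 0.132 1.467] turn units 0.03
```

```bash
python3 -m pendant '[[-0.2,0.24,0.1,0.4,0],[-0.2,0,0,0.5,0],[-0.2,0,0,0.6,0],[-0.2,0,0,0.16,0],[-0.2,0,0,0,0]]'; python3 go.py
python3 - <<'E'
from h import *
o=[]
for n in("scene","top"):
    u,v=proj(n,[410,278,40])[0].round().astype(int);print(n,u,v)
    im=cv2.cvtColor(manip.get_image(n),cv2.COLOR_RGB2BGR);cv2.imwrite(f"pics/l5_{n}.png",im)
    o.append(cv2.resize(cv2.convertScaleAbs(im[v-25:v+25,u-25:u+25],alpha=1.4),(400,400),interpolation=cv2.INTER_CUBIC))
cv2.imwrite("pics/l5.png",np.hstack(o))
E
```

```text
t: 7.1
tcp_pos: [407.6, 274.7, 50.7]
eef_rot: [3.097, 0.517, -0.005]
contact_force: [-0.4, -0.6, -1.4]
grip_width: 0.56
finger_force: 64.2
t 7.1 tcp [407.6 274.7  50.7] yaw 18.9 tilt [-0.004  0.001 -1.   ] w 0.56 ff 64.2 F [-0.4 -0.6 -1.4] j7 -2.24
scene 314 136
top 155 204
```

View pics/l5.png

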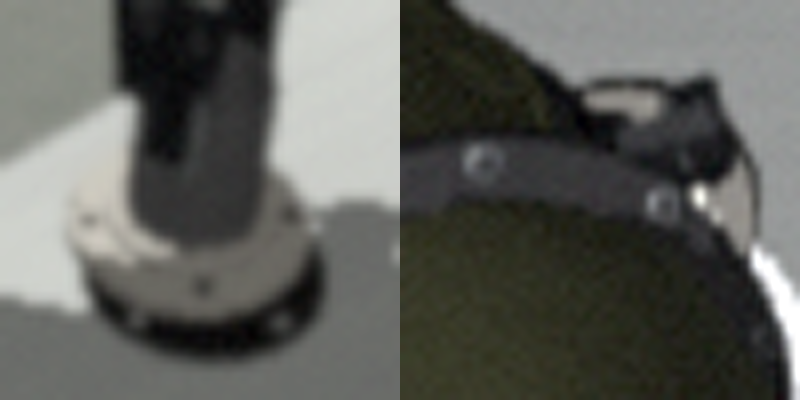

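The scene crop shows the base's left and right edges at x=68 and 312 and its bottom edge at y≈322. The pad spans x 88–326 with its bottom at y≈357. I convert that to a horizontal error.

Run:
```python
from h import *
a=np.linspace(0,2*np.pi,361)
def ext(c,zs):
    P=np.vstack([proj("scene",np.c_[c[0]+45*np.cos(a),c[1]+45*np.sin(a),0*a+z]) for z in zs])
    q=(P-[289,111])*8
    return np.array([q[:,0].min(),q[:,0].max(),q[:,1].max()])
def solve(obs,zs):
    c=np.array([412.,278.]);obs=np.array([(obs[0]+obs[1])/2,obs[2]])
    f=lambda c:(lambda e:np.array([(e[0]+e[1])/2,e[2]]))(ext(c,zs))
    for _ in range(4):
        J=np.c_[f(c+[1,0])-f(c),f(c+[0,1])-f(c)];c=c+np.linalg.solve(J,obs-f(c))
    return c,ext(c,zs).round(0)
print("pad",solve((88,326,357),(3,6)))
for u in (20,22.7,25): print("base",u,solve((68,312,322),(u,u+8)))
```

```text
pad (array([414.1909498 , 282.38954606]), array([ 86., 328., 357.]))
base 20 (array([408.21242714, 276.55927984]), array([ 67., 313., 322.]))
base 22.7 (array([410.00618323, 274.45416938]), array([ 66., 314., 322.]))
base 25 (array([411.53419548, 272.66092445]), array([ 66., 314., 322.]))
```

```bash
python3 -m pendant '[[-0.2,0.12,-0.05,0.1,0],[-0.2,0,0,0.12,0],[-0.2,0,0,0.06,0],[-0.2,0,0,0.02,0],[-0.2,0,0,0,0]]'; python3 -m pendant '[[-0.2,0,0,0.01,0],[-0.2,0,0,0,0]]'; python3 go.py
```

```text
t: 7.7
tcp_pos: [413.1, 280.7, 36.7]
eef_rot: [3.098, 0.519, -0.001]
contact_force: [-0.3, 0.4, -1.7]
grip_width: 0.563
finger_force: 64.2
t: 7.9
tcp_pos: [413.3, 280.8, 36.4]
eef_rot: [-3.098, -0.519, -0.0]
contact_force: [-0.6, 0.3, -2.5]
grip_width: 0.563
finger_force: 64.2
t 7.9 tcp [413.3 280.8  36.4] yaw 19.0 tilt [ 0. -0. -1.] w 0.563 ff 64.2 F [-0.6  0.3 -2.5] j7 -2.26
```

```bash
python3 -m pendant '[[-0.2,0,0.02,0.02,0],[-0.2,0,0,0,0]]'; python3 -m pendant '[[-0.2,0,0,0.02,0],[-0.2,0,0,0,0]]';python3 -m pendant '[[-0.2,0,0,0.02,0],[-0.2,0,0,0,0]]'
```

```text
t: 8.1
tcp_pos: [413.7, 279.6, 35.2]
eef_rot: [3.098, 0.518, -0.0]
contact_force: [-0.3, 0.8, -1.8]
grip_width: 0.564
finger_force: 64.2
t: 8.3
tcp_pos: [413.6, 279.9, 34.3]
eef_rot: [-3.098, -0.519, 0.0]
contact_force: [0.3, -0.2, -1.4]
grip_width: 0.56
finger_force: 64.6
t: 8.5
tcp_pos: [413.6, 279.9, 34.1]
eef_rot: [3.098, 0.519, 0.001]
contact_force: [-2.6, -1.1, 10.2]
grip_width: 0.566
finger_force: 65.9
```

The flange touched down at TCP z≈34, as predicted. I release it, rise, and touch the bare panel with shut fingers to find the true fingertip height.

```bash
python3 -m pendant '[[-0.2,0,0,-0.01,0],[0.6,0,0,0,0],[1,0,0,0,0],[1,0,0,0,0],[1,0,0,-0.3,0]]'; python3 -m pendant '[[1,0,0,-0.6,0],[1,0,0,-0.9,0],[-1,0,0,-0.3,0],[-1,0.4,0.9,0,0],[-1,0.4,0.9,0,0]]'; python3 -m pendant '[[-1,0,0,0,0],[-1,0,0,0,0],[-1,0,0,0.4,0],[-1,0,0,0.6,0],[-1,0,0,0.5,0]]'; python3 go.py 480 205 24 19
```

```text
t: 9.0
tcp_pos: [412.7, 279.2, 47.6]
eef_rot: [3.097, 0.519, -0.004]
contact_force: [-0.3, 0.5, 0.2]
grip_width: 0.998
finger_force: 0.0
t: 9.5
tcp_pos: [481.5, 208.5, 140.0]
eef_rot: [-3.096, -0.525, -0.004]
contact_force: [1.1, 0.5, -0.2]
grip_width: 0.514
finger_force: 0.0
t: 10.0
tcp_pos: [479.7, 209.2, 62.9]
eef_rot: [-3.097, -0.522, 0.0]
contact_force: [0.4, 0.4, -0.1]
grip_width: -0.0
finger_force: 0.0
t 10.0 tcp [479.7 209.2  62.9] yaw 19.1 tilt [ 0.    -0.001 -1.   ] w -0.0 ff 0.0 F [ 0.4  0.4 -0.1] j7 -2.03
tool shift units [-0.021  0.082  0.778] turn units 0.03
```

```bash
python3 -m pendant '[[-1,0,0,0.4,0],[-1,0,0,0.2,0],[-1,0,0,0.1,0],[-1,0,0,0,0]]'; python3 -m pendant '[[-1,0,0,0.06,0],[-1,0,0,0,0]]';python3 -m pendant '[[-1,0,0,0.06,0],[-1,0,0,0,0]]'
```

```text
t: 10.4
tcp_pos: [480.4, 208.5, 28.8]
eef_rot: [-3.098, -0.52, 0.001]
contact_force: [-0.7, -0.4, 0.3]
grip_width: -0.004
finger_force: 0.0
t: 10.6
tcp_pos: [481.1, 208.0, 26.3]
eef_rot: [-3.098, -0.519, -0.002]
contact_force: [-0.5, -0.2, 0.2]
grip_width: 0.002
finger_force: 0.0
t: 10.8
tcp_pos: [480.9, 207.7, 22.9]
eef_rot: [-3.099, -0.518, -0.0]
contact_force: [0.4, -0.1, -0.3]
grip_width: 0.001
finger_force: 0.0
```

Run:
```python
from h import *
im=cv2.cvtColor(manip.get_image("scene"),cv2.COLOR_RGB2BGR);cv2.imwrite("pics/l6_scene.png",im)
u,v=proj("scene",[480,207,20])[0].round().astype(int);print(u,v,((proj("scene",[480,207,3])[0]-[u-30,v-30])*8).round())
t=cv2.cvtColor(manip.get_image("top"),cv2.COLOR_RGB2BGR);cv2.imwrite("pics/l6_top.png",t)
w=proj("top",[413,279,40])[0].round().astype(int)
cv2.imwrite("pics/l6.png",np.hstack([cv2.resize(im[v-30:v+30,u-45:u+15],(480,480),interpolation=cv2.INTER_CUBIC),cv2.resize(t[w[1]-30:w[1]+30,w[0]-20:w[0]+20],(320,480),interpolation=cv2.INTER_CUBIC)]));print(w)
```

```text
312 165 [239. 273.]
[155 203]
```

View pics/l6.png

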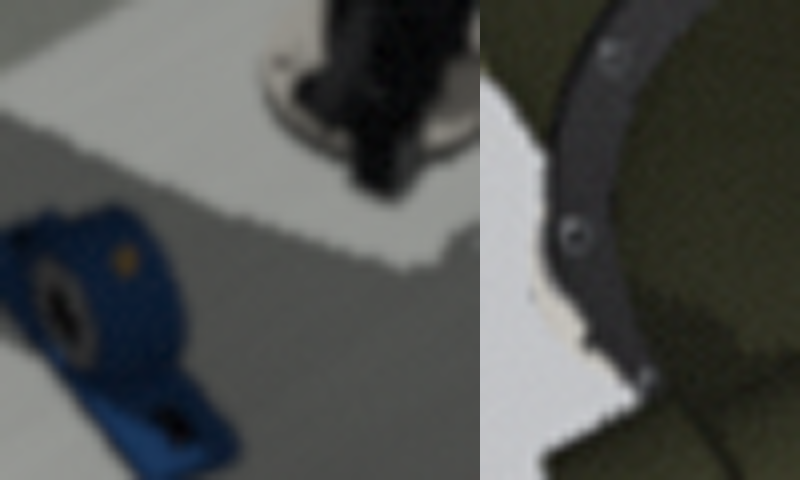

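The scene crop shows the shut fingertip at (314,159), about 35 mm above the panel, though the reported TCP puts it at 9 mm. So the tips really do end higher than stated, and I keep lowering in small steps until contact.

```bash
python3 -m pendant '[[-1,0,0,0.1,0],[-1,0,0,0.1,0],[-1,0,0,0.06,0],[-1,0,0,0,0]]'; python3 -m pendant '[[-1,0,0,0.06,0],[-1,0,0,0.06,0],[-1,0,0,0,0]]';python3 -m pendant '[[-1,0,0,0.06,0],[-1,0,0,0.06,0],[-1,0,0,0,0]]'
```

```text
t: 11.3
tcp_pos: [480.4, 207.6, 9.1]
eef_rot: [3.098, 0.519, -0.002]
contact_force: [-0.2, -0.2, -0.2]
grip_width: -0.001
finger_force: 0.0
t: 11.6
tcp_pos: [480.6, 207.7, 3.4]
eef_rot: [3.098, 0.519, -0.001]
contact_force: [0.4, 0.4, -0.3]
grip_width: -0.0
finger_force: 0.0
t: 11.9
tcp_pos: [480.6, 207.7, -2.6]
eef_rot: [3.098, 0.519, -0.001]
contact_force: [0.1, 0.6, -1.2]
grip_width: -0.001
finger_force: 0.0
```

```bash
python3 -m pendant '[[-1,0,0,0.06,0],[-1,0,0,0.02,0],[-1,0,0,0,0]]'; python3 -m pendant '[[-1,0,0,0.06,0],[-1,0,0,0,0]]';python3 -m pendant '[[-1,0,0,0.06,0],[-1,0,0,0,0]]';python3 -m pendant '[[-1,0,0,0.06,0],[-1,0,0,0,0]]'
```

```text
t: 12.2
tcp_pos: [480.7, 207.8, -6.4]
eef_rot: [3.098, 0.519, -0.0]
contact_force: [-0.2, 0.3, -0.2]
grip_width: 0.001
finger_force: 0.0
t: 12.4
tcp_pos: [480.6, 207.7, -9.5]
eef_rot: [3.098, 0.519, -0.001]
contact_force: [-0.6, -0.7, -0.1]
grip_width: -0.004
finger_force: 0.0
t: 12.6
tcp_pos: [480.6, 207.7, -12.5]
eef_rot: [3.098, 0.519, -0.001]
contact_force: [-0.5, 0.3, -0.1]
grip_width: -0.001
finger_force: 0.0
t: 12.8
tcp_pos: [480.6, 207.7, -15.5]
eef_rot: [3.098, 0.519, -0.001]
contact_force: [0.8, -0.0, -0.0]
grip_width: 0.001
finger_force: 0.0
```

```bash
for i in 1; do python3 -m pendant '[[-1,0,0,0.04,0],[-1,0,0,0,0]]'; done; python3 -m pendant '[[-1,0,0,0.04,0],[-1,0,0,0,0]]';python3 -m pendant '[[-1,0,0,0.04,0],[-1,0,0,0,0]]'; python3 look.py l7 480 207 20 30
```

```text
t: 13.0
tcp_pos: [480.7, 207.7, -17.4]
eef_rot: [3.098, 0.519, -0.0]
contact_force: [0.2, -0.5, -0.1]
grip_width: -0.003
finger_force: 0.0
t: 13.2
tcp_pos: [480.7, 207.7, -19.4]
eef_rot: [3.098, 0.519, -0.0]
contact_force: [-1.2, -0.2, -0.1]
grip_width: -0.001
finger_force: 0.0
t: 13.4
tcp_pos: [480.7, 207.8, -21.4]
eef_rot: [3.098, 0.519, -0.0]
contact_force: [0.7, 0.0, 0.4]
grip_width: -0.002
finger_force: 0.0
top crop origin 154 150 scale 6.633333333333334
scene crop origin 282 135 scale 6.633333333333334
```

View pics/l7.png

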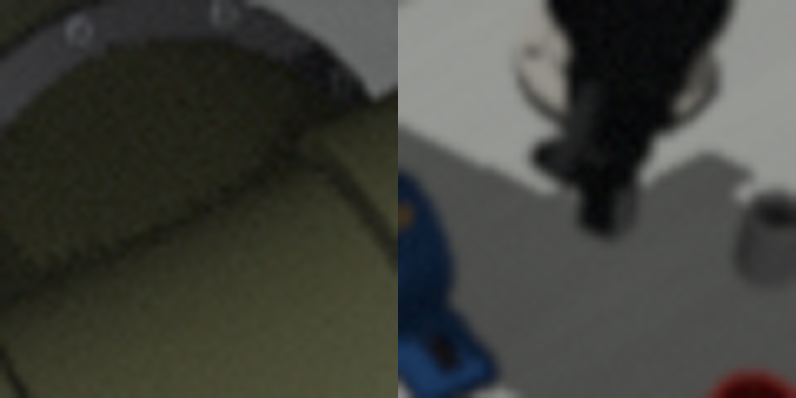

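The tip is now practically on the panel: px (313,171) against the panel point (312,169). I take a few more fine steps to feel it.

```bash
python3 -m pendant '[[-1,0,0,0.02,0],[-1,0,0,0,0]]'; python3 -m pendant '[[-1,0,0,0.02,0],[-1,0,0,0,0]]';python3 -m pendant '[[-1,0,0,0.02,0],[-1,0,0,0,0]]'
```

```text
t: 13.7
tcp_pos: [480.9, 207.9, -21.9]
eef_rot: [3.098, 0.519, 0.001]
contact_force: [-0.2, -0.4, 4.6]
grip_width: 0.002
finger_force: 2.1
t: 13.9
tcp_pos: [480.9, 207.9, -21.9]
eef_rot: [3.098, 0.519, 0.002]
contact_force: [-3.7, -1.6, 16.2]
grip_width: -0.002
finger_force: 8.3
t: 14.1
tcp_pos: [481.0, 207.8, -22.0]
eef_rot: [3.098, 0.519, 0.003]
contact_force: [-6.3, -2.7, 28.6]
grip_width: 0.002
finger_force: 14.1
```

Contact is at reported z = −21.9, so the tips are 39 mm higher than stated. Grasps therefore need reported z = h − 41. Next is the blue bearing.

```bash
python3 -m pendant '[[-1,0,0,-0.5,0],[0,0,0,-0.8,1],[1,0,0,-0.8,1],[1,0,0,0,1],[1,0,0,0,1]]'; python3 -m pendant '[[1,0,0,0,1],[1,0,0,0,1],[1,0,0,0,1],[1,0,0,0,0.2],[1,0,0,0,0]]' ; python3 go.py 452.5 107 2 -9.8
python3 - <<'E'
from h import *
im=manip.get_image("scene");M=masks(im);c=cv2.cvtColor(im,cv2.COLOR_RGB2BGR)
# flange rim check in scene not attempted; bearing still there?
P=near("scene",M["blue"],np.array([453,119]),10,30);print(None if P is None else rect(P))
E
```

```text
t: 14.6
tcp_pos: [481.7, 208.1, 82.3]
eef_rot: [-3.14, -0.077, -0.005]
contact_force: [-0.3, 0.1, -0.6]
grip_width: 0.677
finger_force: 0.0
t: 15.1
tcp_pos: [480.7, 207.8, 80.8]
eef_rot: [3.13, -0.266, 0.0]
contact_force: [-0.6, 0.4, -0.0]
grip_width: 1.004
finger_force: 0.0
t 15.1 tcp [480.7 207.8  80.8] yaw -9.7 tilt [ 0.  0. -1.] w 1.004 ff 0.0 F [-0.6  0.4 -0. ] j7 -2.41
tool shift units [-0.216  2.083  1.575] turn units 0.02
[453.5 120.9 129.1  62.   -9.6]
```

```bash
python3 -m pendant '[[1,-0.05,0.5,0,0],[1,-0.05,0.7,0,0],[1,-0.06,0.6,0,0],[1,-0.06,0.28,0,0],[1,0,0,0,0]]'; python3 go.py 452.5 107 2 -9.8
```

```text
t: 15.65
tcp_pos: [451.7, 105.3, 80.8]
eef_rot: [3.129, -0.271, -0.001]
contact_force: [0.2, 1.2, -0.3]
grip_width: 1.0
finger_force: 0.0
t 15.65 tcp [451.7 105.3  80.8] yaw -9.9 tilt [-0.     0.001 -1.   ] w 1.0 ff 0.0 F [ 0.2  1.2 -0.3] j7 -2.25
tool shift units [ 0.011 -0.037  1.577] turn units -0.03
```

```bash
python3 -m pendant '[[1,0.01,-0.03,0.4,0],[1,0,0,0.5,0],[1,0,0,0.4,0],[1,0,0,0.2,0],[1,0,0,0.07,0]]' 50; python3 -m pendant '[[1,0,0,0,0],[0,0,0,0,0],[-0.6,0,0,0,0],[-0.6,0,0,0,0],[-0.6,0,0,0,0]]';  python3 -m pendant '[[-0.6,0,0,0,0],[-0.6,0,0,0,0],[-0.6,0,0,0,0]]'; python3 go.py
```

```text
t: 16.15
tcp_pos: [452.9, 109.8, 1.5]
eef_rot: [-3.13, 0.265, 0.002]
contact_force: [-0.2, 0.4, 0.1]
grip_width: 0.997
finger_force: 0.0
t: 16.65
tcp_pos: [453.2, 108.2, 2.9]
eef_rot: [3.13, -0.269, 0.001]
contact_force: [0.4, -0.8, 2.8]
grip_width: 0.369
finger_force: 49.9
t: 16.95
tcp_pos: [453.2, 108.2, 2.9]
eef_rot: [3.13, -0.269, 0.001]
contact_force: [-0.3, -1.9, 5.1]
grip_width: 0.364
finger_force: 50.3
t 16.95 tcp [453.2 108.2   2.9] yaw -9.8 tilt [ 0.001  0.    -1.   ] w 0.364 ff 50.3 F [-0.3 -1.9  5.1] j7 -2.32
```

```bash
python3 -m pendant '[[-0.6,0,0,-0.3,0],[-0.6,0,0,-0.6,0],[-0.6,0,0,-0.7,0],[-0.6,0,0,-0.4,-0.7],[-0.6,0,0,0,-0.7]]' 80; python3 -m pendant '[[-0.6,0,0,0,-1],[-0.6,0,0,0,-1],[-0.6,0,0,0,-1],[-0.6,0,0,0,-1],[-0.6,0,0,0,-1]]'; python3 -m pendant '[[-0.6,0,0,0,-1],[-0.6,0,0,0,0],[-0.6,0,0,0,0]]'; python3 go.py 546.7 395.7 6 19.9
```

```text
t: 17.45
tcp_pos: [454.1, 108.8, 104.7]
eef_rot: [-3.139, 0.112, -0.006]
contact_force: [-0.3, -0.5, -7.3]
grip_width: 0.366
finger_force: 81.5
t: 17.95
tcp_pos: [452.0, 108.1, 101.8]
eef_rot: [3.111, 0.436, -0.003]
contact_force: [0.5, -0.3, -6.1]
grip_width: 0.366
finger_force: 81.1
t: 18.25
tcp_pos: [452.4, 108.2, 101.9]
eef_rot: [3.095, 0.537, -0.002]
contact_force: [0.1, 0.0, -6.6]
grip_width: 0.361
finger_force: 81.1
t 18.25 tcp [452.4 108.2 101.9] yaw 19.7 tilt [-0.001 -0.    -1.   ] w 0.361 ff 81.1 F [ 0.1  0.  -6.6] j7 -1.82
tool shift units [ 3.714 -4.779  1.915] turn units -0.06
```

```bash
python3 -m pendant '[[-0.6,0.3,-0.4,0,-0.06],[-0.6,0.5,-0.65,0,0],[-0.6,0.6,-0.75,0,0],[-0.6,0.6,-0.75,0,0],[-0.6,0.6,-0.75,0,0]]'; python3 -m pendant '[[-0.6,0.6,-0.75,0,0],[-0.6,0.35,-0.5,0,0],[-0.6,0.15,-0.22,0,0],[-0.6,0,0,0,0],[-0.6,0,0,0.3,0]]'; python3 -m pendant '[[-0.6,0,0,0.5,0],[-0.6,0,0,0.5,0],[-0.6,0,0,0.25,0],[-0.6,0,0,0,0],[-0.6,0,0,0,0]]'; python3 go.py 546.7 395.7 6 19.9;  python3 look.py l8 546 396 25 32
```

```text
t: 18.75
tcp_pos: [518.8, 309.5, 101.9]
eef_rot: [3.094, 0.543, -0.001]
contact_force: [1.1, -0.8, -7.0]
grip_width: 0.362
finger_force: 81.3
t: 19.25
tcp_pos: [545.7, 396.3, 88.0]
eef_rot: [-3.093, -0.546, -0.003]
contact_force: [1.5, 0.3, -6.4]
grip_width: 0.364
finger_force: 81.6
t: 19.75
tcp_pos: [545.5, 395.5, 25.1]
eef_rot: [3.094, 0.545, 0.0]
contact_force: [-0.8, 1.1, -6.5]
grip_width: 0.367
finger_force: 81.3
t 19.75 tcp [545.5 395.5  25.1] yaw 20.0 tilt [ 0.  0. -1.] w 0.367 ff 81.3 F [-0.8  1.1 -6.5] j7 -2.19
tool shift units [0.024 0.005 0.382] turn units 0.02
top crop origin 83 122 scale 6.21875
scene crop origin 344 115 scale 6.21875
```

View pics/l8.png

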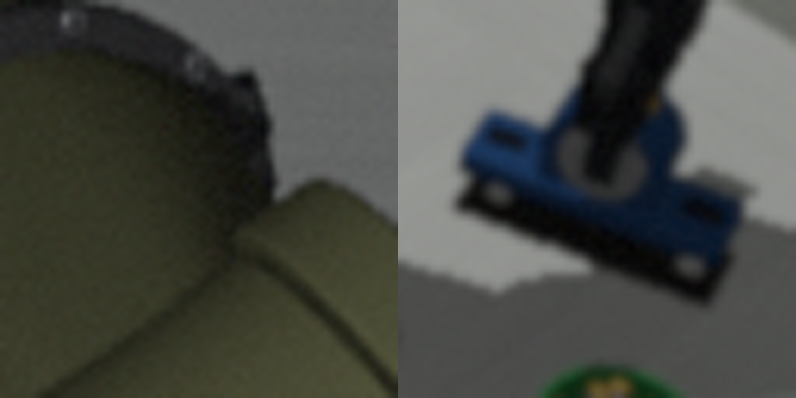

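The bearing hovers just above the long pad and looks aligned. I compare the front corners: bearing underside at (465,172) and (718,272), pad at (458,207) and (708,303).

Run:
```python
from h import *
f=lambda p,z:cast("scene",[344+(p[0]-398)/6.21875,115+p[1]/6.21875],z)[0].round(1)
for b,p in(((465,172),(458,207)),((718,272),(708,303))): print(f(b,25.2),f(p,5))
M=masks(cv2.cvtColor(cv2.imread("pics/l8_scene.png"),cv2.COLOR_BGR2RGB))
P=near("scene",M["blue"],np.array([548,396]),20,60);
if P is not None:print(rect(P))
```

```text
[496.6 361.6] [498.6 359.8]
[613.6 401.5] [614.1 401.8]
[530.1 430.5 127.5  91.7  20.3]
```

```bash
python3 -m pendant '[[-0.6,0.022,0.01,0.15,0],[-0.6,0,0,0.14,0],[-0.6,0,0,0.05,0],[-0.6,0,0,0,0]]'; python3 -m pendant '[[-0.6,0,0,0.02,0],[-0.6,0,0,0,0]]';python3 -m pendant '[[-0.6,0,0,0.02,0],[-0.6,0,0,0,0]]'
```

```text
t: 20.25
tcp_pos: [545.9, 395.5, 7.0]
eef_rot: [3.093, 0.547, -0.002]
contact_force: [-0.8, -0.5, -6.6]
grip_width: 0.367
finger_force: 81.3
t: 20.45
tcp_pos: [546.4, 396.0, 6.8]
eef_rot: [-3.093, -0.547, -0.0]
contact_force: [0.0, 0.5, -6.6]
grip_width: 0.361
finger_force: 81.3
t: 20.65
tcp_pos: [546.5, 396.2, 6.1]
eef_rot: [-3.093, -0.547, -0.001]
contact_force: [-0.0, -0.7, -5.6]
grip_width: 0.366
finger_force: 81.7
```

```bash
python3 -m pendant '[[-0.6,0,0,0.02,0],[-0.6,0,0,0,0]]'; python3 go.py
```

```text
t: 20.85
tcp_pos: [546.5, 396.2, 6.1]
eef_rot: [-3.093, -0.547, -0.002]
contact_force: [-2.7, -3.0, 6.0]
grip_width: 0.363
finger_force: 82.8
t 20.85 tcp [546.5 396.2   6.1] yaw 20.0 tilt [ 0.001 -0.    -1.   ] w 0.363 ff 82.8 F [-2.7 -3.   6. ] j7 -2.2
```

```bash
python3 -m pendant '[[-0.6,0,0,-0.01,0],[0.4,0,0,0,0],[1,0,0,0,0],[1,0,0,0,0],[1,0,0,-0.4,0]]'; python3 -m pendant '[[1,0,0,-0.7,0],[1,0,0,-0.8,0.3],[1,0,0,-0.1,1],[1,0,0,0,1],[1,0,0,0,1]]'; python3 -m pendant '[[1,0,0,0,1],[1,0,0,0,1],[1,0,0,0,1],[1,0,0,0,1],[1,0,0,0,0]]'; python3 go.py 621 141 1 -9.2
```

```text
t: 21.35
tcp_pos: [545.1, 394.7, 22.9]
eef_rot: [3.092, 0.547, -0.006]
contact_force: [0.7, 0.5, 0.2]
grip_width: 0.997
finger_force: 0.0
t: 21.85
tcp_pos: [546.7, 396.2, 106.0]
eef_rot: [-3.135, -0.183, -0.002]
contact_force: [0.0, 0.0, -0.6]
grip_width: 1.005
finger_force: 0.0
t: 22.35
tcp_pos: [546.4, 396.2, 105.4]
eef_rot: [-3.131, 0.252, -0.001]
contact_force: [0.1, 0.4, 0.5]
grip_width: 1.001
finger_force: 0.0
t 22.35 tcp [546.4 396.2 105.4] yaw -9.2 tilt [ 0. -0. -1.] w 1.001 ff 0.0 F [0.1 0.4 0.5] j7 -2.58
tool shift units [2.288 4.8   2.087] turn units 0.0
```

```bash
python3 -m pendant '[[1,0.3,0.6,0,0],[1,0.4,0.9,0,0],[1,0.4,0.9,0,0],[1,0.4,0.9,0,0],[1,0.4,0.8,0,0]]'; python3 -m pendant '[[1,0.28,0.5,0,0],[1,0.1,0.2,0,0],[1,0,0,0,0],[1,0,0,0.5,0],[1,0,0,0.4,0]]'; python3 go.py 621 141 1 -9.2
```

```text
t: 22.85
tcp_pos: [608.0, 175.8, 105.4]
eef_rot: [3.131, -0.248, 0.001]
contact_force: [1.0, -0.4, -0.1]
grip_width: 0.999
finger_force: 0.0
t: 23.35
tcp_pos: [620.2, 144.2, 60.1]
eef_rot: [-3.13, 0.244, -0.001]
contact_force: [0.9, -0.0, -0.0]
grip_width: 0.998
finger_force: 0.0
t 23.35 tcp [620.2 144.2  60.1] yaw -8.9 tilt [ 0.    -0.002 -1.   ] w 0.998 ff 0.0 F [ 0.9 -0.  -0. ] j7 -2.21
tool shift units [0.026 0.064 1.182] turn units 0.07
```

```bash
python3 -m pendant '[[1,0.02,0.06,0.3,0.07],[1,0,0,0.4,0],[1,0,0,0.3,0],[1,0,0,0.18,0],[1,0,0,0,0]]' 50; python3 go.py 621 141 1 -9.2; python3 -m pendant '[[0.3,0,0,0,0],[-0.3,0,0,0,0],[-0.4,0,0,0,0],[-0.4,0,0,0,0],[-0.4,0,0,0,0]]';  python3 -m pendant '[[-0.4,0,0,0,0],[-0.4,0,0,0,0]]'; python3 go.py
```

```text
t: 23.85
tcp_pos: [620.1, 138.9, 0.1]
eef_rot: [3.131, -0.255, -0.004]
contact_force: [-0.1, -0.5, 0.5]
grip_width: 1.0
finger_force: 0.0
t 23.85 tcp [6.201e+02 1.389e+02 1.000e-01] yaw -9.3 tilt [-0.002  0.    -1.   ] w 1.0 ff 0.0 F [-0.1 -0.5  0.5] j7 -2.23
tool shift units [ 0.011 -0.044 -0.019] turn units -0.03
t: 24.35
tcp_pos: [622.3, 138.6, 2.7]
eef_rot: [-3.129, 0.258, -0.004]
contact_force: [-0.7, 1.4, 5.6]
grip_width: 0.526
finger_force: 53.3
t: 24.55
tcp_pos: [622.2, 138.6, 2.6]
eef_rot: [-3.129, 0.258, -0.004]
contact_force: [0.2, 1.6, 6.9]
grip_width: 0.528
finger_force: 53.3
t 24.55 tcp [622.2 138.6   2.6] yaw -9.4 tilt [ 0.002 -0.002 -1.   ] w 0.528 ff 53.3 F [0.2 1.6 6.9] j7 -2.23
```

```bash
python3 -m pendant '[[-0.4,0,0,-0.3,0],[-0.4,0,0,-0.6,0],[-0.4,0,0,-0.8,0],[-0.4,0,0,-0.5,-1],[-0.4,0,0,0,-1]]' 80; python3 -m pendant '[[-0.4,0,0,0,-1],[-0.4,0,0,0,-1],[-0.4,0,0,0,-1],[-0.4,0,0,0,-1],[-0.4,0,0,0,-1]]'; python3 -m pendant '[[-0.4,0,0,0,-1],[-0.4,0,0,0,-1],[-0.4,0,0,0,-1],[-0.4,0,0,0,-1],[-0.4,0,0,0,-0.2]]'; python3 go.py 545 0 110 35.5
```

```text
t: 25.05
tcp_pos: [623.1, 138.0, 116.2]
eef_rot: [-3.14, 0.036, -0.01]
contact_force: [0.9, 1.3, -4.7]
grip_width: 0.526
finger_force: 84.6
t: 25.55
tcp_pos: [620.5, 136.8, 111.5]
eef_rot: [3.099, 0.51, -0.002]
contact_force: [-0.1, -0.3, -4.2]
grip_width: 0.527
finger_force: 84.6
t: 26.05
tcp_pos: [620.7, 136.8, 111.4]
eef_rot: [2.992, 0.955, -0.002]
contact_force: [0.2, 0.1, -5.2]
grip_width: 0.525
finger_force: 84.5
t 26.05 tcp [620.7 136.8 111.4] yaw 35.4 tilt [-0.001  0.    -1.   ] w 0.525 ff 84.5 F [ 0.2  0.1 -5.2] j7 -1.54
tool shift units [-2.819  1.352  0.033] turn units -0.02
```

```bash
python3 -m pendant '[[-0.4,-0.4,0.2,0,0],[-0.4,-0.6,0.3,0,0],[-0.4,-0.7,0.3,0,0],[-0.4,-0.7,0.3,0,0],[-0.4,-0.4,0.25,0,0]]'; python3 go.py 551.3 -418.6 25 35.5
```

```text
t: 26.55
tcp_pos: [543.5, -1.7, 111.3]
eef_rot: [2.993, 0.948, -0.005]
contact_force: [-0.1, -0.6, -3.9]
grip_width: 0.52
finger_force: 84.4
t 26.55 tcp [543.5  -1.7 111.3] yaw 35.2 tilt [-0.003  0.001 -1.   ] w 0.52 ff 84.4 F [-0.1 -0.6 -3.9] j7 -1.35
tool shift units [-4.668  6.906  1.746] turn units -0.09
```

```bash
python3 -m pendant '[[-0.4,-0.3,0.5,0,-0.09],[-0.4,-0.5,0.75,0,0],[-0.4,-0.5,0.75,0,0],[-0.4,-0.5,0.75,0,0],[-0.4,-0.5,0.75,0,0]]'; python3 -m pendant '[[-0.4,-0.5,0.75,0,0],[-0.4,-0.5,0.75,0,0],[-0.4,-0.5,0.75,0,0],[-0.4,-0.5,0.7,0,0],[-0.4,-0.34,0.46,0,0]]'; python3 -m pendant '[[-0.4,0,0,0,0],[-0.4,0,0,0.5,0],[-0.4,0,0,0.6,0],[-0.4,0,0,0.6,0],[-0.4,0,0,0,0]]'; python3 go.py 551.3 -418.6 25 35.5
python3 - <<'E'
from h import *
o=[]
for n in("scene","top"):
    u,v=proj(n,[551,-418,25])[0].round().astype(int);k=30
    im=cv2.cvtColor(manip.get_image(n),cv2.COLOR_RGB2BGR);cv2.imwrite(f"pics/l9_{n}.png",im)
    print(n,u-k,v-k)
    o.append(cv2.resize(cv2.convertScaleAbs(im[v-k:v+k,u-k:u+k],alpha=1.3),(400,400),interpolation=cv2.INTER_CUBIC))
cv2.imwrite("pics/l9.png",np.hstack(o))
E
```

```text
t: 27.05
tcp_pos: [554.1, -209.7, 111.7]
eef_rot: [2.991, 0.961, -0.001]
contact_force: [1.0, 0.1, -3.8]
grip_width: 0.522
finger_force: 84.4
t: 27.55
tcp_pos: [557.3, -419.0, 111.0]
eef_rot: [2.992, 0.955, -0.004]
contact_force: [0.1, -0.6, -3.8]
grip_width: 0.524
finger_force: 84.4
t: 28.05
tcp_pos: [555.8, -412.4, 21.9]
eef_rot: [-2.984, -0.961, 0.01]
contact_force: [-0.5, -0.2, -4.1]
grip_width: 0.526
finger_force: 84.0
t 28.05 tcp [ 555.8 -412.4   21.9] yaw 35.7 tilt [-0.004 -0.008 -1.   ] w 0.526 ff 84.0 F [-0.5 -0.2 -4.1] j7 -0.71
tool shift units [-0.146  0.046 -0.063] turn units 0.05
scene 91 289
top 380 127
```

View pics/l9.png

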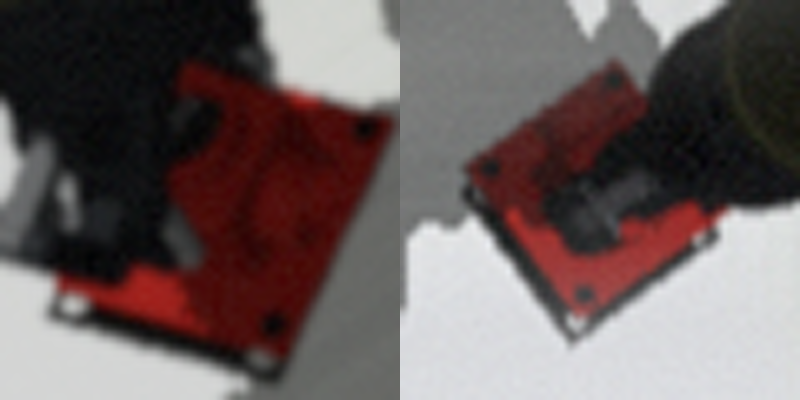

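The box hovers a little off the square pad. Corner pairs (box underside / pad): top crop (580,320)/(573,342) and (467,168)/(467,190), scene crop (288,355)/(281,380) and (55,290)/(50,315).

```bash
python3 - <<'E'
from h import *
k=60/400
for n,o,x0,prs in(("top",(380,127),400,[((580,320),(573,342)),((467,168),(467,190))]),("scene",(91,289),0,[((288,355),(281,380)),((55,290),(50,315))])):
    f=lambda p,z:cast(n,[o[0]-.5+(p[0]-x0)*k,o[1]-.5+p[1]*k],z)[0]
    for b,p in prs: print(n,f(b,22.3).round(1),f(p,4.5).round(1),(f(p,4.5)-f(b,22.3)).round(1))
E
python3 go.py 552.4 -417.8 6 35.5
```

```text
top [ 502.4 -407.5] [ 495.5 -410.8] [-6.9 -3.3]
top [ 565.8 -361.3] [ 559.8 -366.9] [-6.  -5.6]
scene [ 608.7 -420.4] [ 605.9 -426. ] [-2.7 -5.6]
scene [ 545.1 -467.2] [ 541.8 -473.1] [-3.2 -5.9]
t 28.15 tcp [ 559.1 -413.9   26.6] yaw 35.7 tilt [-0.    -0.001 -1.   ] w 0.52 ff 84.0 F [ 0.8 -0.9 -2.8] j7 -0.7
tool shift units [-0.155 -0.015  0.412] turn units 0.05
```

Both views agree with the computed target (552.3,−417.8).

```bash
python3 -m pendant '[[-0.4,-0.08,-0.01,0,0.05],[-0.4,-0.07,0,0.15,0],[-0.4,0,0,0.15,0],[-0.4,0,0,0,0],[-0.4,0,0,0,0]]'; python3 go.py 552.3 -417.8 6 35.5
```

```text
t: 28.65
tcp_pos: [552.9, -418.1, 11.1]
eef_rot: [-2.991, -0.958, 0.0]
contact_force: [0.2, 0.2, -3.7]
grip_width: 0.52
finger_force: 84.2
t 28.65 tcp [ 552.9 -418.1   11.1] yaw 35.5 tilt [ 0.    -0.001 -1.   ] w 0.52 ff 84.2 F [ 0.2  0.2 -3.7] j7 -0.71
tool shift units [-0.006 -0.012  0.102] turn units 0.01
```

```bash
python3 -m pendant '[[-0.4,0,-0.01,0.07,0],[-0.4,0,0,0.02,0],[-0.4,0,0,0,0]]'; python3 -m pendant '[[-0.4,0,0,0.015,0],[-0.4,0,0,0,0]]';python3 -m pendant '[[-0.4,0,0,0.015,0],[-0.4,0,0,0,0]]'
```

```text
t: 28.95
tcp_pos: [552.6, -417.7, 6.6]
eef_rot: [-2.991, -0.959, 0.0]
contact_force: [-0.4, -0.2, -4.7]
grip_width: 0.521
finger_force: 84.2
t: 29.15
tcp_pos: [552.7, -417.9, 6.0]
eef_rot: [-2.992, -0.958, -0.0]
contact_force: [0.2, 1.1, -4.4]
grip_width: 0.523
finger_force: 84.2
t: 29.35
tcp_pos: [552.8, -417.9, 5.9]
eef_rot: [2.991, 0.958, 0.0]
contact_force: [-2.0, 1.0, 2.1]
grip_width: 0.528
finger_force: 84.9
```

```bash
python3 -m pendant '[[-0.4,0,0,-0.005,0],[0.5,0,0,0,0],[1,0,0,0,0],[1,0,0,0,0],[1,0,0,-0.4,0]]'; python3 -m pendant '[[1,0,0,-0.8,0],[1,0,0,-0.8,0],[1,0,0,0,1],[1,0,0,0,1],[1,0,0,0,1]]'; python3 -m pendant '[[1,0,0,0,1],[1,0,0,0,1],[1,0,0,0,1],[1,0,0,0,1],[1,0,0,0,1]]';python3 -m pendant '[[1,0,0,0,1],[1,0,0,0,1],[1,0,0,0,1],[1,0,0,0,1],[1,0,0,0,1]]';python3 -m pendant '[[1,0,0,0,1],[1,0,0,0,1],[1,0,0,0,1],[1,0,0,0,1],[1,0,0,0,1]]'; python3 -m pendant '[[1,0,0,0,1],[1,0,0,0,1],[1,0,0,0,0.3],[1,0,0,0,0]]'; python3 go.py 636.9 -154 -3 -45.7
```

```text
t: 29.85
tcp_pos: [551.1, -417.1, 23.1]
eef_rot: [-2.988, -0.958, 0.005]
contact_force: [-0.4, 0.2, 1.1]
grip_width: 1.0
finger_force: 0.0
t: 30.35
tcp_pos: [552.9, -418.1, 106.1]
eef_rot: [3.076, 0.636, 0.001]
contact_force: [0.8, 0.6, -0.5]
grip_width: 0.999
finger_force: 0.0
t: 30.85
tcp_pos: [552.9, -417.9, 105.6]
eef_rot: [3.14, 0.092, 0.001]
contact_force: [0.1, 0.6, 0.8]
grip_width: 0.997
finger_force: 0.0
t: 31.35
tcp_pos: [552.9, -417.8, 105.6]
eef_rot: [3.109, -0.454, 0.001]
contact_force: [-0.2, 0.8, 0.3]
grip_width: 1.001
finger_force: 0.0
t: 31.85
tcp_pos: [552.9, -417.8, 105.6]
eef_rot: [-2.982, 0.987, -0.001]
contact_force: [0.5, -0.9, 0.6]
grip_width: 1.002
finger_force: 0.0
t: 32.25
tcp_pos: [552.9, -417.8, 105.6]
eef_rot: [2.896, -1.218, 0.0]
contact_force: [0.0, -0.2, 0.3]
grip_width: 0.998
finger_force: 0.0
t 32.25 tcp [ 552.9 -417.8  105.6] yaw -45.6 tilt [ 0. -0. -1.] w 0.998 ff 0.0 F [ 0.  -0.2  0.3] j7 -1.85
tool shift units [-2.595 -4.891  2.171] turn units 0.02
```

```bash
python3 -m pendant '[[1,-0.3,-0.5,0,0],[1,-0.4,-0.8,0,0],[1,-0.45,-0.85,0,0],[1,-0.45,-0.85,0,0],[1,-0.4,-0.8,0,0]]'; python3 -m pendant '[[1,-0.4,-0.7,0,0],[1,-0.2,-0.39,0,0],[1,0,0,0,0],[1,0,0,0,0]]'; python3 go.py 636.9 -154 -3 -45.7
python3 - <<'E'
from h import *
im=manip.get_image("scene");M=masks(im)
for k,c,z,g in(("clevis","yellow",6,(637,-154)),):
    P=near("scene",M[c],np.array(g),z,40);print(k,None if P is None else rect(P))
P=near("scene",M["red"],np.array([560,-410]),9.5,60);print("red",None if P is None else rect(P))
im=manip.get_image("top");M=masks(im)
P=near("top",M["red"],np.array([551,-418]),9.5,60);print("red",None if P is None else rect(P))
P=near("top",M["blue"],np.array([546,396]),13,60);print("blue",None if P is None else rect(P))
E
```

```text
t: 32.75
tcp_pos: [619.3, -211.3, 105.7]
eef_rot: [-2.896, 1.216, -0.0]
contact_force: [1.0, -0.4, -0.5]
grip_width: 0.997
finger_force: 0.0
t: 33.15
tcp_pos: [636.8, -154.0, 105.6]
eef_rot: [2.896, -1.216, 0.0]
contact_force: [0.0, -0.9, 0.6]
grip_width: 0.998
finger_force: 0.0
t 33.15 tcp [ 636.8 -154.   105.6] yaw -45.5 tilt [ 0.  0. -1.] w 0.998 ff 0.0 F [ 0.  -0.9  0.6] j7 -2.26
tool shift units [ 1.000e-03 -3.000e-03  2.171e+00] turn units 0.04
clevis [ 637.2 -153.2   89.    58.8  -45.5]
red [ 550.5 -419.3   84.6   78.4   35.6]
red [ 553.2 -419.9   81.3   77.7  -55.3]
blue [542.1 400.5 125.9  48.7  20.2]
```

```bash
python3 -m pendant '[[1,0,0,0.4,0.04],[1,0,0,0.6,0],[1,0,0,0.6,0],[1,0,0,0.4,0],[1,0,0,0.17,0]]' 50; python3 -m pendant '[[1,0,0,0,0],[0.2,0,0,0,0],[-0.5,0,0,0,0],[-0.6,0,0,0,0],[-0.6,0,0,0,0]]';  python3 -m pendant '[[-0.6,0,0,0,0],[-0.6,0,0,0,0],[-0.6,0,0,0,0]]'; python3 go.py
```

```text
t: 33.75
tcp_pos: [634.9, -155.9, -5.2]
eef_rot: [2.891, -1.226, -0.005]
contact_force: [-0.4, -0.0, -0.7]
grip_width: 1.004
finger_force: 0.0
t: 34.25
tcp_pos: [637.4, -154.2, -1.8]
eef_rot: [-2.893, 1.223, -0.003]
contact_force: [0.8, -0.3, -0.9]
grip_width: 0.393
finger_force: 50.4
t: 34.55
tcp_pos: [637.4, -154.2, -1.8]
eef_rot: [-2.894, 1.223, -0.003]
contact_force: [-0.0, 0.4, 6.2]
grip_width: 0.393
finger_force: 51.2
t 34.55 tcp [ 637.4 -154.2   -1.8] yaw -45.8 tilt [ 0.002 -0.001 -1.   ] w 0.393 ff 51.2 F [-0.   0.4  6.2] j7 -2.28
```

```bash
python3 -m pendant '[[-0.6,0,0,-0.3,0],[-0.6,0,0,-0.6,0],[-0.6,0,0,-0.7,0],[-0.6,0,0,-0.4,-0.5],[-0.6,0,0,0,-1]]' 70; python3 -m pendant '[[-0.6,0,0,0,-1],[-0.6,0,0,0,-1],[-0.6,0,0,0,-1],[-0.6,0,0,0,-1],[-0.6,0,0,0,-1]]'; python3 -m pendant '[[-0.6,0,0,0,-1],[-0.6,0,0,0,-1],[-0.6,0,0,0,-1],[-0.6,0,0,0,-1],[-0.6,0,0,0,-1]]';python3 -m pendant '[[-0.6,0,0,0,-1],[-0.6,0,0,0,-1],[-0.6,0,0,0,-1],[-0.6,0,0,0,-1],[-0.6,0,0,0,-1]]';python3 -m pendant '[[-0.6,0,0,0,-1],[-0.6,0,0,0,-1],[-0.6,0,0,0,-1],[-0.6,0,0,0,-1],[-0.6,0,0,0,-1]]'; python3 -m pendant '[[-0.6,0,0,0,-1],[-0.6,0,0,0,0],[-0.6,0,0,0,0]]'; python3 go.py 484.2 -107.6 20 44.15
```

```text
t: 35.05
tcp_pos: [638.6, -154.2, 101.4]
eef_rot: [-2.954, 1.067, -0.009]
contact_force: [0.0, 0.7, -4.0]
grip_width: 0.394
finger_force: 70.3
t: 35.55
tcp_pos: [636.2, -154.0, 97.4]
eef_rot: [3.095, -0.536, -0.002]
contact_force: [-0.2, -0.1, -3.7]
grip_width: 0.389
finger_force: 70.1
t: 36.05
tcp_pos: [636.1, -154.1, 97.4]
eef_rot: [3.141, 0.009, -0.002]
contact_force: [-0.5, 0.4, -2.5]
grip_width: 0.391
finger_force: 70.1
t: 36.55
tcp_pos: [636.2, -154.2, 97.4]
eef_rot: [3.092, 0.554, -0.002]
contact_force: [-0.3, 0.1, -3.2]
grip_width: 0.392
finger_force: 70.1
t: 37.05
tcp_pos: [636.1, -154.3, 97.4]
eef_rot: [2.949, 1.083, -0.002]
contact_force: [0.5, -0.1, -3.3]
grip_width: 0.388
finger_force: 70.1
t: 37.35
tcp_pos: [636.4, -154.2, 97.2]
eef_rot: [-2.912, -1.178, 0.001]
contact_force: [-1.1, -0.8, -2.4]
grip_width: 0.388
finger_force: 70.1
t 37.35 tcp [ 636.4 -154.2   97.2] yaw 44.0 tilt [-0. -0. -1.] w 0.388 ff 70.1 F [-1.1 -0.8 -2.4] j7 -0.97
tool shift units [-1.54  -2.786  1.546] turn units -0.03
```

```bash
python3 -m pendant '[[-0.6,-0.25,-0.4,0,-0.03],[-0.6,-0.35,-0.65,0,0],[-0.6,-0.4,-0.75,0,0],[-0.6,-0.35,-0.65,0,0],[-0.6,-0.19,-0.34,0,0]]'; python3 -m pendant '[[-0.6,0,0,0,0],[-0.6,0,0,0.5,0],[-0.6,0,0,0.6,0],[-0.6,0,0,0.44,0],[-0.6,0,0,0,0]]'; python3 -m pendant '[[-0.6,0,0,0,0],[-0.6,0,0,0,0]]'; python3 go.py 484.2 -107.6 1 44.15
python3 - <<'E'
from h import *
for n in("scene","top"):
    im=manip.get_image(n);cv2.imwrite(f"pics/l10_{n}.png",cv2.cvtColor(im,cv2.COLOR_RGB2BGR));M=masks(im)
    P=near(n,M["yellow"],np.array([484,-108]),24,40);print(n,None if P is None else rect(P))
E
```

```text
t: 37.85
tcp_pos: [480.7, -107.1, 97.3]
eef_rot: [-2.91, -1.182, 0.004]
contact_force: [0.3, -0.4, -4.1]
grip_width: 0.394
finger_force: 70.7
t: 38.35
tcp_pos: [483.4, -107.9, 18.0]
eef_rot: [-2.909, -1.182, 0.005]
contact_force: [-0.7, -0.5, -3.0]
grip_width: 0.388
finger_force: 70.4
t: 38.55
tcp_pos: [485.5, -107.9, 21.2]
eef_rot: [2.909, 1.183, 0.003]
contact_force: [-0.1, 1.1, -3.3]
grip_width: 0.388
finger_force: 70.4
t 38.55 tcp [ 485.5 -107.9   21.2] yaw 44.3 tilt [ 0.001  0.002 -1.   ] w 0.388 ff 70.4 F [-0.1  1.1 -3.3] j7 -1.15
tool shift units [-0.015 -0.024  0.404] turn units 0.03
scene [474.7 -96.4  89.6  86.7  44.3]
top [498.4 -71.6  45.2  25.   -0.8]
```

```bash
python3 -m pendant '[[-0.6,-0.015,-0.02,0.15,0.03],[-0.6,0,0,0.15,0],[-0.6,0,0,0.05,0],[-0.6,0,0,0,0],[-0.6,0,0,0,0]]'; python3 go.py 484.2 -107.6 1 44.15; python3 -m pendant '[[-0.6,0,0,0.03,0],[-0.6,0,0,0,0]]';python3 -m pendant '[[-0.6,0,0,0.02,0],[-0.6,0,0,0,0]]'
```

```text
t: 39.15
tcp_pos: [483.0, -107.6, 2.4]
eef_rot: [-2.911, -1.181, 0.0]
contact_force: [-0.5, -0.3, -2.9]
grip_width: 0.388
finger_force: 70.6
t 39.15 tcp [ 483.  -107.6    2.4] yaw 44.2 tilt [-0. -0. -1.] w 0.388 ff 70.6 F [-0.5 -0.3 -2.9] j7 -1.18
tool shift units [0.018 0.017 0.028] turn units 0.01
t: 39.35
tcp_pos: [483.3, -107.7, 1.2]
eef_rot: [2.911, 1.181, 0.001]
contact_force: [0.4, -0.6, -3.2]
grip_width: 0.388
finger_force: 70.9
t: 39.55
tcp_pos: [483.3, -107.7, 1.1]
eef_rot: [2.91, 1.181, 0.001]
contact_force: [-2.9, 0.6, 11.5]
grip_width: 0.391
finger_force: 72.7
```

```bash
python3 -m pendant '[[-0.6,0,0,-0.01,0],[0.4,0,0,0,0],[1,0,0,0,0],[1,0,0,0,0],[1,0,0,-0.4,0]]'; python3 -m pendant '[[1,0,0,-0.8,0],[1,0,0,-0.9,0],[1,0,0,-0.9,0],[1,-0.4,0.5,0,0],[1,-0.7,0.7,0,0]]';python3 -m pendant '[[1,-0.7,0.7,0,0],[1,-0.7,0.7,0,0],[1,-0.7,0.7,0,0],[1,-0.7,0.7,0,0],[1,-0.7,0.7,0,0]]'; python3 -m pendant '[[1,-0.7,0.7,0,0],[1,-0.5,0.5,0,0],[1,0,0,0,0],[1,0,0,0,0]]'
cat > chk.py <<'E'
from h import *
for n in("top","scene"):
    im=manip.get_image(n);cv2.imwrite(f"pics/fin_{n}.png",cv2.cvtColor(im,cv2.COLOR_RGB2BGR));M=masks(im)
    for k,c,z,g in(("clevis->482.4,-108.2|484.8,-108 @44.1","yellow",9,(484,-108)),("red->550.3,-418.5|552,-418.7 @35.5","red",9.5,(551,-418)),("blue->545.3,395.6|548.1,395.8 @19.9","blue",13,(546,396)),("bottle","yellow",60,(700,0))):
        P=near(n,M[c],np.array(g),z,40)
        if P is None: print(n,k,None);continue
        e=""
        if c=="blue":
            r=rect(P);a=np.radians(19.9);u=(P-[546.5,396])@[np.cos(a),np.sin(a)];e=rect(P[abs(u)>40])
        print(n,k,rect(P),e)
    b=cv2.resize(im,None,fx=S,fy=S,interpolation=cv2.INTER_CUBIC);h,s,v=cv2.split(cv2.cvtColor(b,cv2.COLOR_RGB2HSV))
    P=near(n,(v<110)&(s<80),np.array([413,279]),78,40);print(n,"stub+dark @78",None if P is None else rect(P))
    P=near(n,(h>40)&(h<85)&(s>80),np.array([665,266]),48,40);print(n,"tub",None if P is None else rect(P))
E
python3 chk.py
```

```text
t: 40.05
tcp_pos: [481.6, -107.5, 19.1]
eef_rot: [-2.909, -1.181, 0.005]
contact_force: [0.8, -0.9, -0.3]
grip_width: 0.997
finger_force: 0.0
t: 40.55
tcp_pos: [487.6, -187.2, 152.9]
eef_rot: [2.905, 1.189, 0.007]
contact_force: [0.7, -0.4, -0.2]
grip_width: 1.001
finger_force: 0.0
t: 41.05
tcp_pos: [481.2, -438.6, 150.4]
eef_rot: [-2.911, -1.181, 0.0]
contact_force: [0.5, 1.2, 0.6]
grip_width: 0.999
finger_force: 0.0
t: 41.45
tcp_pos: [480.1, -521.6, 149.4]
eef_rot: [-2.91, -1.178, -0.0]
contact_force: [0.1, 0.7, 0.3]
grip_width: 1.003
finger_force: 0.0
top clevis->482.4,-108.2|484.8,-108 @44.1 [ 482.5 -107.6   88.2   57.5   44.5] 
top red->550.3,-418.5|552,-418.7 @35.5 [ 564.1 -436.    73.3   43.1   33.2] 
top blue->545.3,395.6|548.1,395.8 @19.9 [542.1 400.6 125.9  49.1  19.9] [544.  395.4 125.9  37.7  20. ]
top bottle [702.8  -3.1  52.3  50.2   0.8] 
top stub+dark @78 [414.3 270.8  60.7  60.6  63.3]
top tub [646.2 270.9  76.5  64.6  45.6]
scene clevis->482.4,-108.2|484.8,-108 @44.1 [475.3 -97.4  89.6  87.4  44. ] 
scene red->550.3,-418.5|552,-418.7 @35.5 [ 559.  -435.8   83.    44.1   26.5] 
scene blue->545.3,395.6|548.1,395.8 @19.9 [536.  423.5 126.2  96.7  20.7] [545.5 398.2 126.2  42.5  20.7]
scene bottle [690.2   6.8  58.1  51.3 -52.8] 
scene stub+dark @78 None
scene tub [661.2 259.6  97.6  62.7 -62.4]
```

The clevis sits within 1 mm, the bearing within about 1.3 mm, and the red box was within 1–2 mm. The bottle and tub are undisturbed. I check the flange with circle fits in the top view.

Run:
```python
from h import *
def run(f,c,what):
    im=cv2.imread(f,0);u,v=proj("top",[c[0],c[1],30])[0].round().astype(int)
    g=cv2.resize(im[v-35:v+35,u-35:u+35],None,fx=8,fy=8,interpolation=cv2.INTER_CUBIC);g=cv2.GaussianBlur(g,(0,0),3)
    for nm,z,R in(("rim",what+75,25),("base",what+8,45)):
        r=R*421.45/(1172-z)*8
        h=cv2.HoughCircles(g,cv2.HOUGH_GRADIENT_ALT if 0 else cv2.HOUGH_GRADIENT,1,5,param1=60,param2=12,minRadius=int(r-4),maxRadius=int(r+5))
        if h is not None:
            for q in h[0][:4]: print(f,nm,cast("top",[(q[0]+.5)/8-.5+u-35,(q[1]+.5)/8-.5+v-35],z)[0].round(1),(q[2]/r*R).round(1))
run("pics/top0.png",(397,-272),3); run("pics/fin_top.png",(413,279),6)
```

```text
pics/fin_top.png rim [407.9 267.2] 24.9
pics/fin_top.png rim [411.3 277.9] 24.9
pics/fin_top.png rim [413.6 277.7] 25.6
pics/fin_top.png rim [406.9 265.9] 23.9
pics/fin_top.png base [414.1 276.3] 44.6
pics/fin_top.png base [412.  276.9] 46.1
pics/fin_top.png base [411.3 278.9] 44.2
```

The flange rim is at about (412,278) against the pad at (411.8,278.3), so it is centred.

```bash
python3 -c "
from station import manip
print(manip.sign_off())"
```

```text
the job is handed in; nothing more can be done
None
```

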